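Charge the bench finisher and start it

TASK

Load the bench finisher: with the scoop, transfer all the green ceramic polishing pieces from the black tub into the steel bowl (never grip the pieces with the fingers), put the one or two brass saddles in the bowl as well, and leave the scoop standing flat in the emptied tub. When the bowl is loaded, close its lid, then turn the lock ring clockwise until its orange lug is at the red mark, and only then press the green start button. Leave the fret heater, neck cradle, straightedge and press insert as they are.

Things in the scene. Friction and masses are not known exactly. Their poses are not given: they have to be found in the camera images.
- tub: Fixed black open tub, outside 260 x 110 x 49 high, walls and floor 5 thick (inside 250 x 100, its upright corners cut off at 45 degrees by 9). Origin under its centre; x along its length, z up. Its -x end is nearer the robot, and the pieces start in the half next to that end; the +x half starts empty, with room to set the scoop down.
- scoop: Loose aluminium scoop. Pan 72 long (x), 86 wide (y), 2 thick; lip of the open nose at x = -36, back wall at +36; from x = -20 sides rise to 36 high at x = -4, roofed from there back. Origin under the pan centre. Handle: upright black rubber rib on the roof along x, centre (12, 0, 51), 62 long, 20 wide (grip across y), top 66 high. 25 degrees nose-up holds a load, 50 nose-down empties it.
- media1: Green ceramic polishing piece: pill, 24 in diameter and 34 long along its x, 28 g, slippery (friction 0.25), may roll. Origin at its centre. Five to eight are present in a run; an absent one reads None.
- media2: Green ceramic polishing piece: pill, 24 in diameter and 34 long along its x, 28 g, slippery (friction 0.25), may roll. Origin at its centre. Five to eight are present in a run; an absent one reads None.
- media3: Green ceramic polishing piece: pill, 24 in diameter and 34 long along its x, 28 g, slippery (friction 0.25), may roll. Origin at its centre. Five to eight are present in a run; an absent one reads None.
- media4: Green ceramic polishing piece: pill, 24 in diameter and 34 long along its x, 28 g, slippery (friction 0.25), may roll. Origin at its centre. Five to eight are present in a run; an absent one reads None.
- media5: Green ceramic polishing piece: pill, 24 in diameter and 34 long along its x, 28 g, slippery (friction 0.25), may roll. Origin at its centre. Five to eight are present in a run; an absent one reads None.
- media6: Green ceramic polishing piece: pill, 24 in diameter and 34 long along its x, 28 g, slippery (friction 0.25), may roll. Origin at its centre. Five to eight are present in a run; an absent one reads None.
- media7: Green ceramic polishing piece: pill, 24 in diameter and 34 long along its x, 28 g, slippery (friction 0.25), may roll. Origin at its centre. Five to eight are present in a run; an absent one reads None.
- media8: Green ceramic polishing piece: pill, 24 in diameter and 34 long along its x, 28 g, slippery (friction 0.25), may roll. Origin at its centre. Five to eight are present in a run; an absent one reads None.
- saddle1: Loose brass saddle bar, 80 long (x), 14 wide, 14 high, about 0.12 kg. Origin under its centre. Starts flat on the bench. One or two are present in a run; an absent one reads None.
- saddle2: Loose brass saddle bar, 80 long (x), 14 wide, 14 high, about 0.12 kg. Origin under its centre. Starts flat on the bench. One or two are present in a run; an absent one reads None.
- finisher: Fixed bench finisher: aluminium plinth 220 (x) x 270 (y) x 40 high, on its -y side a console 76 high, and an open steel bowl with its axis at y = +30, rim 115 above the bench, inside radius 74. Around the rim runs the black lock ring (radius 81 to 92, top at 117). Lid hinge on the +y side. Origin under the centre of the plinth.
- bowl_in (a point): On the upright axis of bowl and lock ring: centre of the bowl's inner floor, 45 above the bench; the rim is 70 above it.
- lid (a joint): Angle of the grey round lid (radius 76, 8 thick), rad: 0 closed, 1.95 fully open. It starts open, leaning outwards past upright; a stiff hinge holds it at any angle (3 to 4 N at the edge moves it). It closes by swinging towards the finisher's -y.
- lid_hinge (a point): Middle of the lid's hinge line, which runs along the finisher's x, 117 above the bench, 99 to the +y side of the bowl's axis. The closed lid's underside is level with it; its disc then reaches from 23 to 175 from the hinge line towards -y, top 8 higher; a black knob (24 in diameter, 20 high) stands on it 150 from the hinge line.
- ring (a joint): Angle of the lock ring, rad: it turns about the bowl's upright axis, clockwise seen from above is positive; 0 is open (white mark), 1.0 is the stop at the red mark. Stiff (0.2 N m), stays where left. Counts as locked above 0.9.
- ring_lug (a point): Point in the ring's orange lug, 98 from the bowl's axis, 135 above the bench. The lug is a block 24 radially, 16 tangentially (grip across this), its top 145 above the bench; it stands on the ring's robot side, and moves with the ring.
- start (a joint): Travel of the green start button, m: 0 out, 0.006 fully down (5 N); springs back. It counts above 0.004.
- start_top (a point): Centre of the green button's top (button 32 in diameter), on the console, about 95 above the bench; press straight down.
- heater_button (a joint): Travel of the red button on the fret heater base (a fixed aluminium case 150 x 100 x 59 high beyond the finisher; a bystander), m: 0 out, 0.006 down. Leave it.
- cradle: Bystander: blue plastic neck cradle 100 x 130 x 70 high, loose. Origin under its centre.
- straightedge: Bystander: stainless notched straightedge 420 x 36 x 5, loose, lying flat. Origin under its centre, x along it.
- press_insert: Bystander: steel fret press insert 70 x 12 x 42 high, loose, standing. Origin under its centre.

How it is judged (in metres and radians):
On the way, in this order (a step that is already met when the one before it is completed fails the run):
1. every piece present and every saddle present are in the bowl (horizontal distance between each of media1, media2, media3, media4, media5, media6, media7, media8 and bowl_in below 0.075 m and z of each of media1, media2, media3, media4, media5, media6, media7, media8, saddle1, saddle2 in the frame of finisher below 0.112 m and horizontal distance between each of saddle1, saddle2 and bowl_in below 0.07 m), for 0.3 s.
2. the lid is closed on the loaded bowl (all of step 1 and value of joint lid below 0.06 rad), for 0.2 s.
3. the lock ring is turned to the red mark (value of joint ring above 0.9 rad and value of joint lid below 0.08 rad), for 0.2 s.
4. the start button is pressed (value of joint start above 0.004 m), for 0.05 s.
At the end, for the whole second after the job is handed in: All pieces and saddles present lie inside the bowl, the lid is closed (within 0.06 rad), the lock ring is at the red mark (0.9 rad or more), and the scoop stands flat on the tub's floor (within 0.12 rad), at rest (all of step 2 and value of joint ring above 0.9 rad and x of scoop in the frame of tub between -0.085 and 0.085 m and y of scoop in the frame of tub between -0.03 and 0.03 m and z of scoop in the frame of tub below 0.012 m and angle between scoop's own z axis and vertical below 0.12 rad and linear speed of scoop below 0.02 m/s); the robot touches nothing.
It fails at once if a polishing piece is gripped or pressed with the fingers (over 6 N) (contact force between the fingers and media1 above 6 N or contact force between the fingers and media2 above 6 N or contact force between the fingers and media3 above 6 N or contact force between the fingers and media4 above 6 N or contact force between the fingers and media5 above 6 N or contact force between the fingers and media6 above 6 N or contact force between the fingers and media7 above 6 N or contact force between the fingers and media8 above 6 N).
It fails at once if the start button is pressed before the lid is closed and the ring locked (value of joint start above 0.004 m and (value of joint lid above 0.1 rad or value of joint ring below 0.85 rad)).
It fails at once if the fret heater's button is pressed (value of joint heater_button above 0.003 m).
It fails at once if the neck cradle, straightedge or press insert is shifted more than 20 mm (distance of any of cradle, straightedge, press_insert from where it was at the start of the episode above 0.02 m).
Of media1, media2, media3, media4, media5, media6, media7, media8 only 5 to 8 are there at a start; the rules pass over those that are not, and their reading is None.
Of saddle1, saddle2 only 1 to 2 are there at a start; the rules pass over those that are not, and their reading is None.
At some moment in a run one of saddle1, saddle2 may be knocked a few centimetres aside while the robot is not near it.
It also fails if it takes over 210 s, if anything falls off the work surface, if the arm or the gripper's body presses on something with over 40 N, if the wrist force passes 120 N, or if a joint passes its speed limit or range.

ROBOT

A 6-joint arm with a two-finger parallel gripper is mounted at the origin on the work surface. World frame = base frame: x ahead of the robot, y to its left, z up, the work surface at z = 0. Lengths are in mm, angles in rad, forces in N, time in s.
With the tool pointing down it reaches from about 275 to 825 mm from the base axis. Payload 4.9 kg.
Tool frame: the origin (TCP) lies between the finger pads; the fingertips stand 19 mm ahead of it and the grasp point (between the pads) is the TCP (manip.tip_extent is the distance from the TCP to the fingertips, in mm); z points along the fingers, y is the line along which they close (so a half turn about z gives the same grasp; the last joint's range is limited). The gripper opens to 85 mm and grips with 20 to 120 N. Pads are 22 mm wide; open, the fingers measure 114 mm over their backs; the gripper's body (76 mm by 85 mm) begins 54 mm behind the grasp point. The pads swing forward as they close: fully open they stand 13 mm farther back than shut.
Start: joints at [0.998, 0.326, -0.193, 1.052, 0, 1.437], TCP at [233.666, 497.914, 250.281] pointing down, gripper open.
Joint ranges: [-2.65, 2.65], [-0.97, 1.79], [-1.3, 1.35], [-1.93, 2.1], [-1.47, 1.37], [-3.14, 3.14]. Speed limits (rad/s): [2.57, 2.57, 3.14, 3.14, 3.14, 3.14].

INTERFACE

Orientations are given as [roll, pitch, yaw] about the fixed x, y, z axes, in that order (R = Rz(yaw) Ry(pitch) Rx(roll)).
In Python, from station import manip, eoat, telemetry, snapshot, look_for, mark_of gives the robot as it stands. Calls block until the motion is done:
- manip.move_to(position, orientation): joint-space move of the TCP to a pose.
- manip.movel(position, feed=150, rotation=None, guard=None): straight line of the TCP; rotation=None keeps the orientation; feed is the mean speed in mm/s. With guard (N) it stops when the force on the tool has changed by that much, and returns True; else False.
- manip.set_joints(angles): joint-space move.
- eoat.move_gripper(opening): finger opening in mm; the grip force is fixed at half the most; returns when the fingers have stopped.
- manip.pause(seconds).
- manip.solve_ik(position, orientation): joint angles nearest the present ones, or None.
- telemetry.observe(): the state.
- snapshot(name): name is "scene" or "top" or "wrist"; returns a dict with "frame" (400x640x3 uint8, red, green, blue), "depth" (400x640 float32, mm along the optical axis (not along the pixel's ray), 0 where there is no reading), "K" (3x3 intrinsics, pixels), "k1" (the pictures are not rectified: a ray, as slopes to the right and down, at radius r is drawn at 1 + k1 r^2 times it, then the intrinsics apply), "extrinsics" (4x4, takes a point from camera to world coordinates). Camera axes: x right, y down, z forward; pixel columns grow to the right and rows downward; lengths in mm; the calibration is good to about 2 mm. A picture is of the moment at which its call begins.
A pose or a line that the arm cannot do raises manip.PlanningError and nothing moves.
- manip.job_done(): hands the job in; it is judged then, once.
Trained networks look in the newest picture that a camera, given by its name, has taken for a name from the list of things; names that differ only in an ending like _2 or _b are one class to them, and where a whole thing is asked for, a point or a joint stands for the part that bears it (a point fixed in the world has none). Each returns a list of dicts, best first, with "confidence" (0 to 1); they miss things now and then, are a little off and sometimes report something else, mostly with a low value. They report only what shows in the picture. A call takes as long as a camera call.
- look_for(camera, target): "box" ([centre column, centre row, width, height] in pixels, round what is visible of it).
- mark_of(camera, target): "uv" ([column, row] in pixels: a listed point, or the origin of a listed thing).
The state is a dict: "time": time; "joints": joint angles; "joint_velocities": joint speeds; "tau": joint torques, N m; "ee_pos": TCP position; "ee_rot": TCP orientation; "contact_force": force on the tool from outside, world axes, zero at the start; "ft_torque": the same for the moment, N m; "opening": finger opening in mm; "grasp_force": force on a finger pad.
Only numpy, scipy, OpenCV 4.12 (cv2) and the standard library are available. Lean on these libraries where they do the work, as an engineer would, in place of code of your own. Each camera call takes 0.05 s, during which the arm holds its last target. There are 200 camera calls.

## Working session

There is one attempt and no reset: what is moved stays moved. The work goes in short steps, each a Python script; the robot and the scene stay as the last script left them, time stands still between calls to the robot, and variables do not carry over. Pictures are saved under pics/ and viewed, at most 14 in all, crops included, and the job is handed in when it is done.

```bash
ls; mkdir -p pics; cat > h.py <<'E'
import numpy as np, cv2
from station import manip, eoat, telemetry, snapshot, look_for, mark_of
def save(s,n,crop=None):
    f=s["frame"][:,:,::-1]
    if crop: x0,y0,x1,y1,k=crop; f=cv2.resize(f[y0:y1,x0:x1],None,fx=k,fy=k)
    cv2.imwrite("pics/"+n+".png",f)
def rays(s,uv):
    K=s["K"];uv=np.atleast_2d(np.asarray(uv,float))
    d=np.array([s["k1"],0,0,0,0],float)
    return cv2.undistortPoints(uv[:,None,:],K,d).reshape(-1,2)
def onplane(s,uv,z):
    r=rays(s,uv);E=s["extrinsics"];d=np.c_[r,np.ones(len(r))]@E[:3,:3].T;o=E[:3,3]
    return o+d*((z-o[2])/d[:,2])[:,None]
def cloud(s):
    h,w=s["depth"].shape;v,u=np.mgrid[:h,:w]
    r=rays(s,np.c_[u.ravel(),v.ravel()]);z=s["depth"].ravel()[:,None]
    P=np.c_[r*z,z]@s["extrinsics"][:3,:3].T+s["extrinsics"][:3,3]
    P[z[:,0]==0]=np.nan
    return P.reshape(h,w,3)
def proj(s,P):
    E=np.linalg.inv(s["extrinsics"]);q=np.atleast_2d(P)@E[:3,:3].T+E[:3,3]
    return cv2.projectPoints(q,np.zeros(3),np.zeros(3),s["K"],np.array([s["k1"],0,0,0,0.]))[0].reshape(-1,2)
E
python3 - <<'E'
from h import *
s={n:snapshot(n) for n in("top","scene")}
for n in s: save(s[n],n+"0"); print(n,s[n]["K"].round(1).tolist(),s[n]["k1"],s[n]["extrinsics"].round(3).tolist())
zs=dict(tub=0,scoop=7,media1=17,saddle1=0,finisher=0,bowl_in=45,lid_hinge=117,ring_lug=135,start_top=95,cradle=0,straightedge=0,press_insert=0)
for t,z in zs.items():
  for n in s:
    for m in mark_of(n,t):
        print(t,n,round(m["confidence"],2),np.round(m["uv"]),onplane(s[n],m["uv"],z)[0].round(0))
E
```

```text
pics
station.py
top [[456.7, 0.0, 312.0], [0.0, 456.7, 194.3], [0.0, 0.0, 1.0]] -0.08070249961416646 [[0.027, -0.999, 0.046, 465.878], [-1.0, -0.027, -0.001, -60.552], [0.002, -0.046, -0.999, 1531.597], [0.0, 0.0, 0.0, 1.0]]
scene [[461.2, 0.0, 316.3], [0.0, 461.2, 198.8], [0.0, 0.0, 1.0]] -0.01480080904131799 [[0.406, 0.579, -0.707, 1407.44], [0.914, -0.253, 0.318, -423.88], [0.005, -0.775, -0.631, 850.997], [0.0, 0.0, 0.0, 1.0]]
tub top 0.62 [360. 196.] [ 533. -223.    0.]
tub scene 0.7 [247. 239.] [ 534. -230.    0.]
scoop top 0.73 [317. 168.] [624. -75.   7.]
scoop scene 0.97 [310. 245.] [629. -92.   7.]
media1 top 0.64 [350. 208.] [ 493. -189.   17.]
media1 top 0.63 [354. 228.] [ 427. -202.   17.]
media1 top 0.51 [346. 217.] [ 464. -176.   17.]
media1 top 0.4 [352. 204.] [ 508. -195.   17.]
media1 top 0.39 [362. 214.] [ 474. -229.   17.]
media1 top 0.37 [357. 222.] [ 446. -214.   17.]
media1 top 0.37 [367. 206.] [ 503. -246.   17.]
media1 scene 0.64 [261. 218.] [ 487. -176.   17.]
media1 scene 0.63 [255. 228.] [ 520. -203.   17.]
media1 scene 0.6 [235. 228.] [ 498. -251.   17.]

[... 676 characters left out ...]
g_lug top 0.8 [225. 233.] [405. 203. 135.]
ring_lug scene 0.92 [373. 137.] [411. 207. 135.]
start_top top 0.64 [254. 207.] [487. 121.  95.]
start_top top 0.49 [430. 203.] [ 513. -437.   95.]
cradle top 0.89 [322. 123.] [780. -89.   0.]
cradle top 0.43 [229. 201.] [506. 215.   0.]
cradle scene 0.67 [258. 214.] [ 448. -173.    0.]
cradle scene 0.6 [338. 285.] [773. -81.   0.]
straightedge top 0.81 [431. 203.] [ 518. -464.    0.]
straightedge scene 0.49 [397. 176.] [453. 280.   0.]
straightedge scene 0.27 [226. 200.] [ 355. -238.    0.]
press_insert top 0.6 [365. 249.] [ 357. -243.    0.]
press_insert top 0.6 [368. 208.] [ 495. -250.    0.]
press_insert scene 0.7 [225. 202.] [ 365. -244.    0.]
```

```bash
python3 - <<'E'
from h import *
import cv2
a=cv2.imread("pics/top0.png")[90:270,160:460]; cv2.imwrite("pics/top0c.png",cv2.resize(a,None,fx=2.6,fy=2.6,interpolation=cv2.INTER_CUBIC))
a=cv2.imread("pics/scene0.png")[90:330,180:500]; cv2.imwrite("pics/scene0c.png",cv2.resize(a,None,fx=2.4,fy=2.4,interpolation=cv2.INTER_CUBIC))
E
```

```text
(no output)
```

View pics/top0c.png

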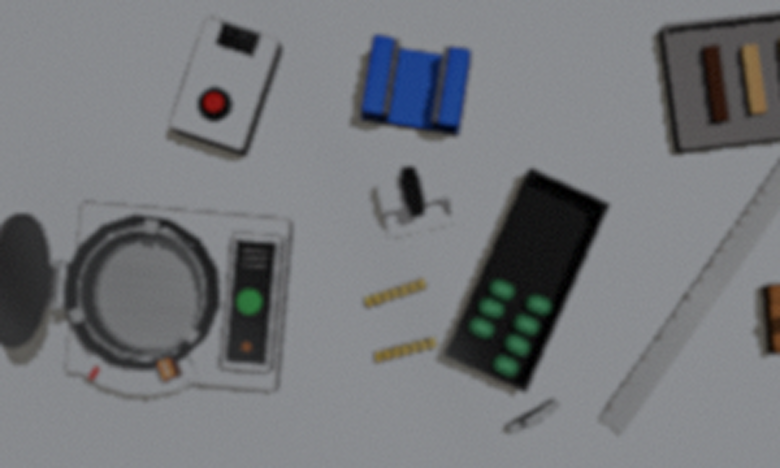

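View pics/scene0c.png

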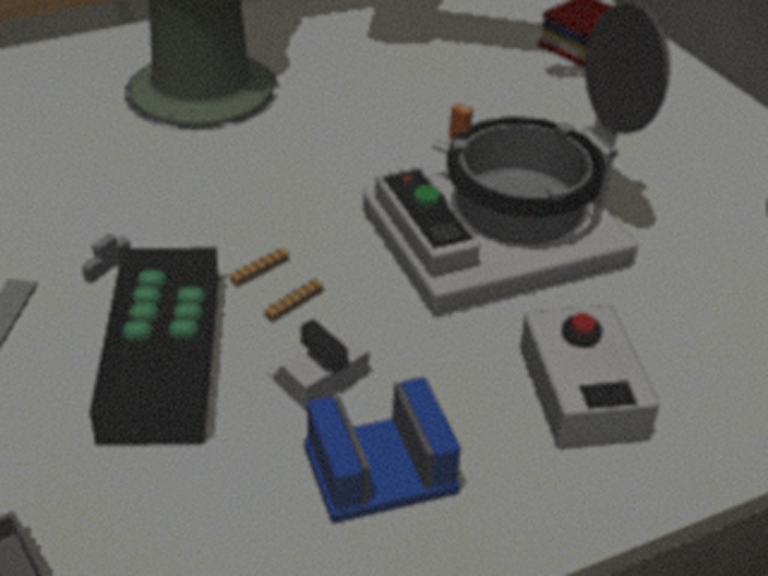

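Top view: seven green pieces in the near half of the tub (crop 470-550, 285-370). There are two brass saddles (395,292) and (404,350), the scoop (412,205) with its nose toward the robot, and the press insert (530,415) close to the tub's near end. The lid is open on +y, the lug is at (167,370) and the red mark at (92,373). Next I'll take wrist close-ups.

```bash
cat >> h.py <<'E'
from math import pi
def obs(): return telemetry.observe()
def down(yaw): return [pi,0,yaw]
E
python3 - <<'E'
from h import *
o=obs();print(o["ee_pos"],o["ee_rot"],o["opening"],manip.tip_extent)
import pickle
for n,p,yaw in(("fin",(480,190,420),0),("tub",(480,-150,420),0)):
    r=None
    for y in (yaw,yaw+pi/2,yaw-pi/2,pi):
        q=manip.solve_ik(p,down(y)); print(y,None if q is None else np.round(q,2))
        if q is not None and r is None: r=y
    manip.move_to(p,down(r)); s=snapshot("wrist"); save(s,"w_"+n); pickle.dump(s,open(n+".pkl","wb"))
    print(n,obs()["time"],s["extrinsics"].round(2).tolist())
    for t,z in dict(tub=0,scoop=0,media1=17,saddle1=0,finisher=0,bowl_in=45,lid_hinge=117,ring_lug=135,start_top=95,press_insert=0,cradle=0).items():
        for m in mark_of("wrist",t): print(t,round(m["confidence"],2),np.round(m["uv"]),onplane(s,m["uv"],z)[0].round(1))
E
```

```text
[233.65606413 497.91426759 250.26812061] [-3.14156511e+00 -1.09624095e-05  2.70277558e+00] 85.4199582674217 19.0
0 [ 0.23  0.21  0.08  1.44  0.   -2.91]
1.5707963267948966 [0.23 0.21 0.08 1.44 0.   1.8 ]
-1.5707963267948966 [ 0.23  0.21  0.08  1.44  0.   -1.34]
3.141592653589793 [0.23 0.21 0.08 1.44 0.   0.23]
fin 4.9583 [[-0.0, -0.95, -0.31, 559.87], [-1.0, 0.0, 0.0, 188.89], [-0.0, 0.31, -0.95, 544.99], [0.0, 0.0, 0.0, 1.0]]
tub 0.56 [540. 128.] [ 527.6 -231.8    0. ]
scoop 0.74 [471.  71.] [625.7 -80.    0. ]
media1 0.79 [550. 145.] [ 496.5 -246.6   17. ]
media1 0.77 [529. 172.] [ 444.9 -215.1   17. ]
media1 0.76 [524. 182.] [ 423.9 -210.8   17. ]
media1 0.75 [539. 157.] [ 473.5 -228.9   17. ]
media1 0.62 [539. 131.] [ 522.8 -218.    17. ]
media1 0.61 [528. 136.] [ 512.9 -198.    17. ]
media1 0.55 [520. 148.] [ 490.9 -186.5   17. ]
media1 0.53 [512. 157.] [ 472.8 -174.4   17. ]
saddle1 0.71 [454. 133.] [515.3 -63.5   0. ]
saddle1 0.66 [459. 174.] [435.  -85.7   0. ]
finisher 0.8 [309. 144.] [494.4 213.1   0. ]
finisher 0.25 [529. 169.] [ 447.7 -226.2    0. ]
bowl_in 0.98 [290. 144
[... 1054 characters left out ...]
0.51 [343. 147.] [ 491.4 -190.5   17. ]
media1 0.24 [134. 143.] [500.3 202.7  17. ]
saddle1 0.7 [254. 123.] [534.5 -24.7   0. ]
saddle1 0.6 [283. 176.] [431.8 -74.3   0. ]
saddle1 0.37 [133. 145.] [495.3 216.8   0. ]
finisher 0.9 [137. 144.] [496.  209.3   0. ]
bowl_in 0.81 [103. 145.] [500.4 242.6  45. ]
lid_hinge 0.71 [ 12. 148.] [506.7 342.4 117. ]
lid_hinge 0.36 [341. 146.] [ 505.6 -180.6  117. ]
ring_lug 0.8 [ 98. 209.] [410.2 205.6 135. ]
ring_lug 0.59 [371. 143.] [ 511.7 -222.6  135. ]
start_top 0.58 [160. 155.] [489.4 111.3  95. ]
start_top 0.44 [364. 156.] [ 486.9 -218.2   95. ]
press_insert 0.88 [368. 211.] [ 356.9 -246.1    0. ]
press_insert 0.34 [348. 133.] [ 514.8 -200.2    0. ]
```

```bash
python3 - <<'E'
import cv2
a=cv2.imread("pics/w_tub.png")[20:260,70:430]; cv2.imwrite("pics/wt.png",cv2.resize(a,None,fx=2.2,fy=2.2,interpolation=cv2.INTER_CUBIC))
E
```

```text
(no output)
```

View pics/wt.png

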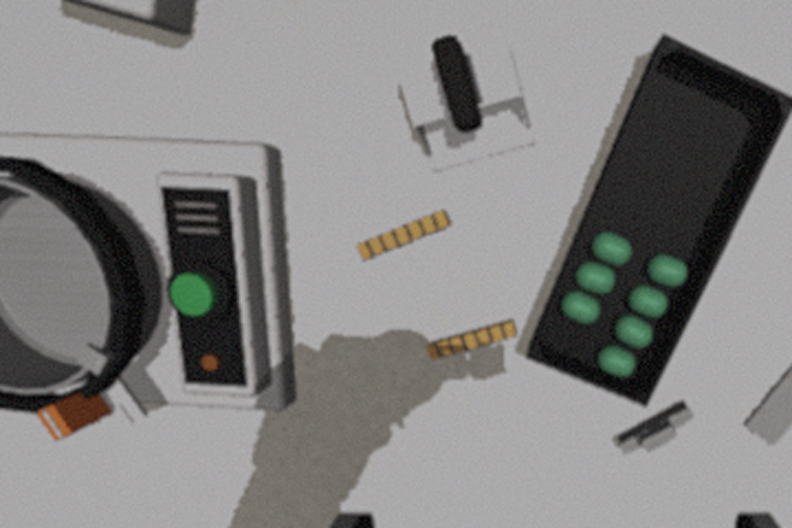

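The wrist view shows seven pieces, three in the left column (597,277) and four in the right (640,315). The upper saddle has been knocked to (405,235), the other is at (472,340), and the scoop rib is at (457,83). Now I'll measure exact poses.

```bash
cat >> h.py <<'E'
def rect(p):
    (c,(w,h),a)=cv2.minAreaRect(np.asarray(p[:,:2],np.float32))
    if w<h: w,h,a=h,w,a+90
    return np.round([c[0],c[1],w,h,((a+90)%180)-90],1)   # long-axis angle deg
def blobs(m,n=20):
    k,l,st,c=cv2.connectedComponentsWithStats(m.astype(np.uint8)); 
    return [l==i for i in range(1,k) if st[i,4]>=n]
def saddles(s):
    f=s["frame"].astype(int);P=cloud(s)
    m=(f[...,0]-f[...,2]>45)&(f[...,1]-f[...,2]>20)&(abs(P[...,2])<45)
    m=cv2.morphologyEx(m.astype(np.uint8),cv2.MORPH_CLOSE,np.ones((5,5)))>0
    out=[]
    for b in blobs(m,60):
        v,u=np.nonzero(b);out.append((b.sum(),rect(onplane(s,np.c_[u,v],10)),P[b][:,2].mean().round(1)))
    return out
def greens(s,n=15):
    f=s["frame"].astype(int);P=cloud(s)
    m=(f[...,1]-f[...,0]>25)&(f[...,1]-f[...,2]>8); out=[]
    for b in blobs(m,n): out.append((b.sum(),np.round(np.nanmedian(P[b],0),1)))
    return out
E
python3 - <<'E'
from h import *
import pickle
s=pickle.load(open("tub.pkl","rb"));P=cloud(s);f=s["frame"].astype(int)
print("saddles",saddles(s)); print("green",greens(s))
X,Y,Z=P[...,0],P[...,1],P[...,2]
bench=Z[(abs(X-400)<20)&(abs(Y+20)<60)];print("bench z",np.nanmedian(bench),np.nanstd(bench))
m=(Z>43)&(Z<56)&(X>380)&(X<680)&(Y<-130)&(Y>-340)&(f.max(2)<75)
for b in sorted(blobs(m,30),key=lambda b:-b.sum())[:3]: print("tub",b.sum(),rect(P[b]),np.median(Z[b]))
m=(Z>58)&(Z<75)&(X>540)&(X<700)&(Y<0)&(Y>-150)&(f.max(2)<70)
for b in blobs(m,30): print("rib",b.sum(),rect(P[b]),np.median(Z[b]))
m=(Z>30)&(Z<44)&(X>540)&(X<700)&(Y<0)&(Y>-150)&(f.max(2)>70)
for b in blobs(m,30): print("roof",b.sum(),rect(P[b]),np.median(Z[b]))
m=(Z>30)&(Z<50)&(X>330)&(X<390)&(Y<-200)&(Y>-300)
for b in blobs(m,20): print("insert",b.sum(),rect(P[b]),np.median(Z[b]))
s=pickle.load(open("fin.pkl","rb"));P=cloud(s);f=s["frame"].astype(int);X,Y,Z=P[...,0],P[...,1],P[...,2]
m=(Z>35)&(Z<46)&(f.min(2)>90)
for b in sorted(blobs(m,300),key=lambda b:-b.sum())[:2]: print("plinth",b.sum(),rect(P[b]),np.median(Z[b]))
m=(Z>112)&(Z<122)&(f.max(2)<90)&(X>380)&(X<620)&(Y>120)&(Y<350)
q=P[m];print("ring",m.sum());
from scipy.optimize import least_squares
print(least_squares(lambda a:np.maximum(np.hypot(q[:,0]-a[0],q[:,1]-a[1])-92,0)+np.minimum(np.hypot(q[:,0]-a[0],q[:,1]-a[1])-81,0),[500,243],loss="soft_l1").x)
m=(f[...,0]-f[...,2]>60)&(Z>138)&(Z<152)
for b in blobs(m,15): print("lug",b.sum(),rect(P[b]),np.median(Z[b]))
m=(f[...,1]-f[...,0]>25)&(Z>85)&(Z<105)&(Y>50)
for b in blobs(m,15): print("btn",b.sum(),rect(P[b]),np.median(Z[b]))
m=(Z>125)&(Y>250)&(X>400)&(X<620)
for b in blobs(m,100): print("lid",b.sum(),np.percentile(P[b],[1,99],axis=0).round(),np.median(P[b],0))
m=(Z>70)&(Z<81)&(X>380)&(X<620)&(Y>70)&(Y<150)
for b in blobs(m,100): print("console",b.sum(),rect(P[b]))
E
```

```text
saddles [(np.int64(294), array([528.1, -23.7,  79.7,  12.9, -69. ]), np.float64(nan)), (np.int64(3469), array([ 497.5, -675.4,  230.6,   93.3,  -85.1]), np.float64(nan)), (np.int64(253), array([437.5, -77.5,  78.6,  13.9, -73.8]), np.float64(nan))]
green [(np.int64(187), array([ 518.4, -198. ,   28.1])), (np.int64(189), array([ 501.1, -244. ,   28.1])), (np.int64(186), array([ 494.5, -184.4,   28.3])), (np.int64(334), array([493.5, 113.1,  99.6])), (np.int64(183), array([ 474.7, -229.3,   28. ])), (np.int64(129), array([ 496.1, -613.6,  130.8])), (np.int64(181), array([ 470. , -173.5,   28. ])), (np.int64(176), array([ 449.3, -218.7,   27.8])), (np.int64(172), array([ 423.1, -204.6,   28.1]))]
bench z 1.811756105385939 0.9382452332927279
tub 1412 [ 530.7 -227.9  257.4  109.2  -23. ] 50.214648780484254
rib 536 [635.2 -81.8  61.   20.2  14.7] 67.04040462026904
roof 520 [ 644.1 -106.    44.5   32.6   14.7] 37.44771572469901
roof 488 [630.6 -53.9  45.1  30.7  15.9] 37.506144542928496
insert 128 [ 356.9 -241.8   29.3   13.1  -61.6] 43.00568350992472
plinth 2839 [564.2 208.4 269.7  91.3  85.4] 41.25527805986661
plinth 563 [395.9 136.4  91.4  65.9  48.4] 41.50277413743112
ring 2566
[502.7062516  240.91526859]
lug 118 [410.5 203.5  22.   14.9  23.3] 146.1504639099007
btn 335 [491.6 113.6  33.6  32.   73.3] 99.88416078919607
lid 9534 [[438. 345. 135.]
 [577. 374. 290.]] [512.103005   358.57018617 236.96189172]
lid 4926 [[469. 250. 460.]
 [494. 262. 497.]] [491.65236154 254.35308103 476.75488003]
console 3035 [491.9 114.6 171.1  62.6  -3.5]
```

```bash
cat >> h.py <<'E'
C=np.array([502.7,241.]); FY=np.array([np.cos(np.radians(85.4)),np.sin(np.radians(85.4))]); FX=np.array([FY[1],-FY[0]])
def best_yaw(p,yaw):
    c=[(abs(q[5]),y) for y in(yaw,yaw+pi,yaw-pi) for q in[manip.solve_ik(p,down(y))] if q is not None]
    return min(c)[1]
E
cat > sad.py <<'E'
from h import *
import sys
def pick_place(x,y,deg,off):
    a=np.radians(deg)
    yw=best_yaw([x,y,100],a)
    eoat.move_gripper(50)
    manip.move_to([x,y,100],down(yw)); manip.movel([x,y,50],200)
    print("touch",manip.movel([x,y,21.5],60,guard=8),obs()["ee_pos"].round(1))
    eoat.move_gripper(0); o=obs(); print("open",o["opening"],o["grasp_force"])
    manip.movel([x,y,200],250)
    if o["opening"]<9: return False
    p=C+off*FX; q=best_yaw([*p,200],np.radians(85.4)) 
    manip.move_to([*p,200],down(q)); manip.movel([*p,77],150)
    eoat.move_gripper(40); manip.movel([*p,200],250); print(obs()["time"]); return True
E
python3 - <<'E'
from sad import *
pick_place(437.5,-77.5,-73.8,-20)
s=snapshot("wrist"); 
pick_place(528.1,-23.7,-69,20)
manip.move_to([480,60,400],down(pi)); s=snapshot("wrist"); save(s,"w2"); print(saddles(s)); print(greens(s))
E
```

```text
touch False [437.3 -77.4  21.3]
open 12.268890595951435 59.27321791648865
18.8333
touch False [527.9 -23.7  21.3]
open 12.264774557470826 59.67470169067383
27.2417
[(np.int64(69), array([ 523.8, -571.8,   34.6,   12.7,  -20. ]), np.float64(35.8)), (np.int64(289), array([ 808.2, -533.7,   92.9,   21.7,    8.9]), np.float64(21.1)), (np.int64(272), array([ 819.3, -589.1,  103.5,   19.6,    8.4]), np.float64(24.2))]
[(np.int64(203), array([ 421.6, -202.4,   28.2])), (np.int64(218), array([ 446.6, -216.5,   26.9])), (np.int64(196), array([ 466.4, -171.3,   27.6])), (np.int64(204), array([ 472.8, -226.9,   27.2])), (np.int64(191), array([ 491.8, -183. ,   27.4])), (np.int64(197), array([ 498. , -242.4,   27.3])), (np.int64(357), array([491.2, 113.9,  99.8])), (np.int64(192), array([ 515.3, -194.9,   27.8]))]
```

View pics/w2.png

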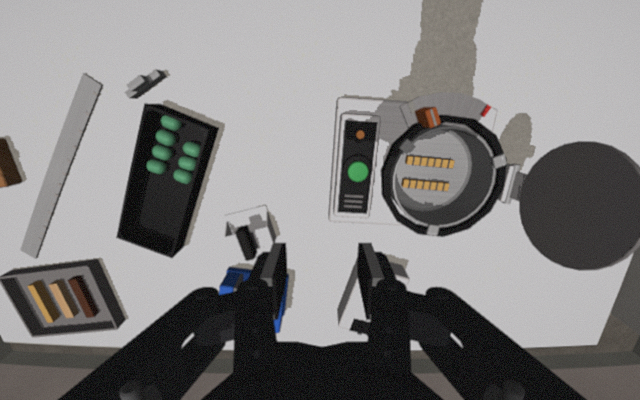

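Both saddles lie in the bowl, at (430,162) and (426,185). The scoop rib is at (247,240). Next I'll check reach for the scoop poses.

```bash
cat >> h.py <<'E'
TC=np.array([530.7,-227.9]); TY=np.radians(-23.); TX=np.array([np.cos(TY),np.sin(TY)]); TN=np.array([-TX[1],TX[0]])
GRIP=np.array([12.,0,58.])
from scipy.spatial.transform import Rotation as Ro
def scoop_tool(ref,refpt,psi,beta,flip=0):
    """tool pose so that scoop-frame point refpt is at world ref; beta nose-up rad"""
    R=Ro.from_euler("ZY",[psi,beta]); T=R*Ro.from_euler("X",pi)
    if flip: T=T*Ro.from_euler("Z",pi)
    p=np.asarray(ref,float)+R.apply(GRIP-np.asarray(refpt,float))
    return p, T.as_euler("xyz")
def tubp(u,v,z): return np.r_[TC+u*TX+v*TN,z]
LIP=[-36,0,0];BACK=[36,0,0];O=[0,0,0]
E
python3 - <<'E'
from h import *
r=np.radians
for fl in(0,1):
    print("flip",fl)
    for n,a in dict(pick=([623.6,-84.8,0],O,r(14.7),0),far=(tubp(70,0,5),O,TY,0),near=(tubp(-85,0,5),O,TY,0),tilt=(tubp(-49,0,5),BACK,TY,r(25)),lift=(tubp(-49,0,150),BACK,TY,r(25)),lift5=(tubp(-49,0,150),BACK,TY,r(30))).items():
        q=manip.solve_ik(*scoop_tool(*a,fl)); print(n,None if q is None else np.round(q,2))
    for ps in (0,15,26,40,60,80):
        h=-np.array([np.cos(r(ps)),np.sin(r(ps))])
        for n,z,b in(("carry",200,25),("d0",170,0),("dump",105,-50)):
            q=manip.solve_ik(*scoop_tool(np.r_[C-20*h,z],LIP,r(ps),r(b),fl)); print(ps,n,None if q is None else np.round(q,2))
E
```

```text
flip 0
pick [-0.24  0.66 -0.17  0.74  0.    2.64]
far [-0.52  0.69 -0.1   0.78  0.    3.03]
near [-0.55  0.46 -0.55  0.57  0.    2.99]
tilt [-0.52  0.79  0.01  1.22 -0.05  3.04]
lift [-0.52  0.66  0.15  1.5  -0.05  3.04]
lift5 [-0.51  0.74  0.27  1.62 -0.06  3.04]
0 carry [ 0.23  0.87  0.61  1.73  0.1  -2.93]
0 d0 [ 0.28  0.47 -0.03  1.07  0.   -2.86]
0 dump [ 0.5   0.21 -1.08 -0.52 -0.37 -2.81]
15 carry [ 0.3   0.91  0.68  1.78  0.02 -3.11]
15 d0 [ 0.31  0.48 -0.02  1.07  0.   -3.09]
15 dump [ 0.35  0.18 -1.15 -0.63 -0.07 -3.09]
26 carry [ 0.35  0.92  0.7   1.79 -0.04  3.05]
26 d0 [ 0.33  0.48 -0.01  1.08  0.    3.02]
26 dump [ 0.23  0.17 -1.16 -0.62  0.17  3.  ]
40 carry [ 0.42  0.9   0.66  1.76 -0.12  2.89]
40 d0 [ 0.36  0.48 -0.02  1.07  0.    2.8 ]
40 dump [ 0.09  0.17 -1.12 -0.49  0.45  2.72]
60 carry [ 0.51  0.83  0.53  1.65 -0.22  2.64]
60 d0 [ 0.39  0.46 -0.05  1.06  0.    2.48]
60 dump [-0.04  0.23 -0.94 -0.1   0.75  2.26]
80 carry [ 0.59  0.72  0.32  1.49 -0.31  2.38]
80 d0 [ 0.42  0.43 -0.09  1.05  0.    2.16]
80 dump [-0.09  0.36 -0.66  0.44  0.87  1.7 ]
flip 1
pick [-0.
[... 355 characters left out ...]
08 -0.52 -0.37  0.33]
15 carry [0.3  0.91 0.68 1.78 0.02 0.03]
15 d0 [ 0.31  0.48 -0.02  1.07 -0.    0.05]
15 dump [ 0.35  0.18 -1.15 -0.63 -0.07  0.06]
26 carry [ 0.35  0.92  0.7   1.79 -0.04 -0.09]
26 d0 [ 0.33  0.48 -0.01  1.08  0.   -0.12]
26 dump [ 0.23  0.17 -1.16 -0.62  0.17 -0.15]
40 carry [ 0.42  0.9   0.66  1.76 -0.12 -0.25]
40 d0 [ 0.36  0.48 -0.02  1.07  0.   -0.34]
40 dump [ 0.09  0.17 -1.12 -0.49  0.45 -0.42]
60 carry [ 0.51  0.83  0.53  1.65 -0.22 -0.5 ]
60 d0 [ 0.39  0.46 -0.05  1.06  0.   -0.66]
60 dump [-0.04  0.23 -0.94 -0.1   0.75 -0.89]
80 carry [ 0.59  0.72  0.32  1.49 -0.31 -0.76]
80 d0 [ 0.42  0.43 -0.09  1.05 -0.   -0.98]
80 dump [-0.09  0.36 -0.66  0.44  0.87 -1.44]
```

```bash
python3 - <<'E'
from h import *
r=np.radians
eoat.move_gripper(50)
p,e=scoop_tool([623.6,-84.8,0],O,r(14.7),0,1)
manip.move_to(p+[0,0,80],e); manip.movel(p+[0,0,20],150); print(manip.movel(p,50,guard=8),obs()["ee_pos"]-p)
eoat.move_gripper(0); o=obs(); print(o["opening"],o["grasp_force"])
p,e=scoop_tool([623.6,-84.8,110],O,r(14.7),0,1); manip.movel(p,200)
p,e=scoop_tool(tubp(66,0,110),O,TY,0,1); manip.move_to(p,e)
s=snapshot("scene"); save(s,"s3",(180,120,380,270,4))
p,e=scoop_tool(tubp(66,0,14),O,TY,0,1); print("hit",manip.movel(p,120,guard=10))
p,e=scoop_tool(tubp(66,0,2),O,TY,0,1); print("floor",manip.movel(p,20,guard=6),obs()["ee_pos"]-p,obs()["contact_force"].round(1),obs()["time"])
E
```

```text
False [-0.21415057  0.03279497 -0.33903365]
18.94910449248063 59.387186765670776
hit False
floor True [ 0.23290133 -0.27797835  3.56962839] [0.4 0.1 3.8] 34.2917
```

View pics/s3.png

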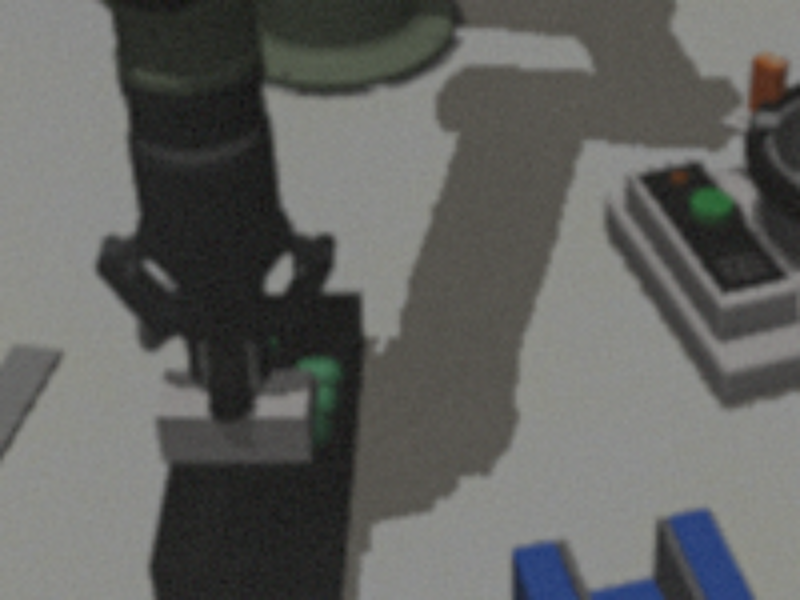

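The scoop is held level by its rib (230,380) and has touched the tub floor at the expected height. First sweep next.

```bash
cat > scp.py <<'E'
from h import *
r=np.radians
def tool(*a): return scoop_tool(*a,1)
def line(ref,pt,psi,b,feed,guard=None):
    p,e=tool(ref,pt,psi,b); return manip.movel(p,feed,rotation=e,guard=guard)
def where():  # scoop u in tub from tool when flat
    d=obs()["ee_pos"][:2]-TC; return d@TX-12, d@TN
def sweep(u1=-86,guard=25,z=5.3,v=0,feed=60):
    h=line(tubp(u1,v,z),O,TY,0,feed,guard); u,_=where(); print("sweep hit",h,"u",round(u,1),obs()["contact_force"].round(1)); return u
def tilt(u,v=0,z=5.3,b=28,n=4):
    ub=u+36
    for k in range(1,n+1): line(tubp(ub+1.5*k,v,z+1.2*k/n),BACK,TY,r(b*k/n),40)
    line(tubp(ub+6,v,110),BACK,TY,r(b),150)
PSI=r(20);H=-np.array([np.cos(PSI),np.sin(PSI)])
def dump(b=28,lo=105,off=20):
    p,e=tool(tubp(0,0,180),O,TY,r(b)); manip.movel(p,250,rotation=e)
    L=C-off*H
    p,e=tool(np.r_[L,210],LIP,PSI,r(b)); manip.move_to(p,e)
    line(np.r_[L,150],LIP,PSI,r(b),150)
    line(np.r_[L,130],LIP,PSI,0,80)
    line(np.r_[L,lo+8],LIP,PSI,r(-30),80)
    line(np.r_[L,lo],LIP,PSI,r(-52),80)
    manip.pause(.6)
    line(np.r_[L,150],LIP,PSI,r(-30),120); line(np.r_[L,190],LIP,PSI,0,150)
E
python3 - <<'E'
from scp import *
u=sweep(); tilt(u); print(obs()["time"])
s=snapshot("scene"); save(s,"s4",(180,100,380,250,4))
s=snapshot("top"); print(greens(s,5))
E
```

```text
sweep hit False u -72.7 [ 21.8 -10.1   3. ]
39.65
[(np.int64(88), array([493.1, 113.9,  96.4])), (np.int64(32), array([ 494.7, -612.5,  127.7]))]
```

View pics/s4.png

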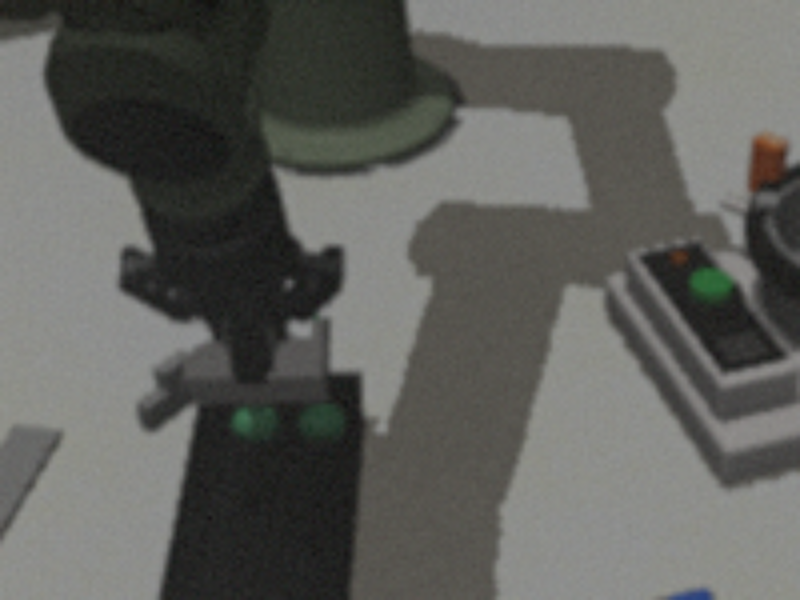

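Two pieces remain in the tub (253,422) and (322,420); the rest should be in the scoop, so I'll dump.

```bash
python3 - <<'E'
from scp import *
dump(); print(obs()["time"])
p,e=tool(tubp(66,0,130),O,TY,0); manip.move_to(p,e)
s=snapshot("top"); print(greens(s,5)); save(s,"t5",(160,140,420,270,3))
s=snapshot("scene"); print(greens(s,5))
print(obs()["opening"],obs()["time"])
E
```

```text
48.0833
[(np.int64(46), array([543. , 218.9,  66.3])), (np.int64(82), array([501. , 211. ,  66.7])), (np.int64(88), array([491.9, 115. ,  96.5])), (np.int64(32), array([ 494.7, -613.4,  129.2])), (np.int64(34), array([463. , 201.1,  65.7])), (np.int64(43), array([442.6, 247.6,  67.1])), (np.int64(9), array([ 442.8, -146.7,   26.1]))]
[(np.int64(46), array([447.9, 243.2,  65.6])), (np.int64(65), array([495.5, 111.7,  98.1])), (np.int64(51), array([ 443.4, -161.9,   26. ])), (np.int64(97), array([ 503.9, -619.4,  119. ]))]
18.902203597617845 50.0917
```

View pics/t5.png

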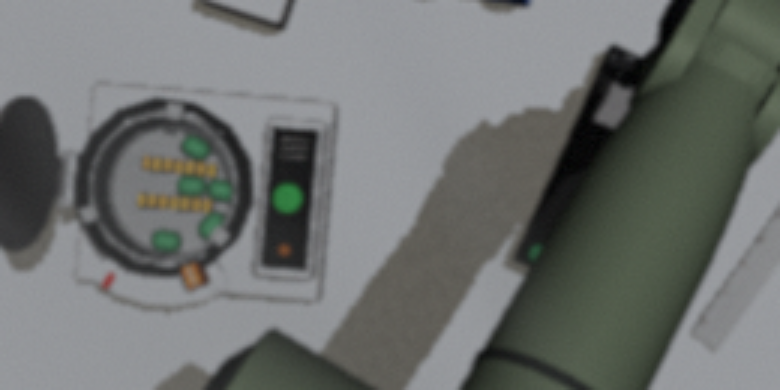

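Five pieces are in the bowl (crop 195,147; 190,186; 220,189; 212,224; 166,240). Two are left in the tub, one of them visible at (535,252). Second sweep.

```bash
python3 - <<'E'
from scp import *
line(tubp(66,0,14),O,TY,0,150,10); 
line(tubp(66,0,2),O,TY,0,20,6); z=obs()["ee_pos"][2]-58; print("z",z)
u=sweep(-90,30,max(z-.2,4.6)); tilt(u); print(obs()["time"])
s=snapshot("scene"); save(s,"s6",(180,100,380,250,4)); print(greens(s,5))
dump(); print(obs()["time"])
p,e=tool(tubp(66,0,130),O,TY,0); manip.move_to(p,e)
s=snapshot("scene"); print(greens(s,5))
s=snapshot("top"); print(greens(s,5)); save(s,"t6",(160,140,420,270,3))
E
```

```text
z 8.15815692227065
sweep hit False u -89.4 [ 5.  -1.7  5.5]
56.5583
[(np.int64(45), array([448. , 243.4,  66.6])), (np.int64(67), array([496.8, 111.5,  98.2])), (np.int64(92), array([ 504. , -618.6,  123.1]))]
65.0083
[(np.int64(5), array([-928.5, 1855.3,  -13.2])), (np.int64(68), array([452.2, 236.5,  68.8])), (np.int64(66), array([496.6, 110.4,  98.2])), (np.int64(96), array([ 504.9, -618.7,  116. ]))]
[(np.int64(46), array([543.1, 219.1,  65.1])), (np.int64(165), array([492.1, 206.6,  67.5])), (np.int64(88), array([491.9, 114.8,  96.8])), (np.int64(32), array([ 494.7, -613.8,  128.2])), (np.int64(43), array([442.6, 248. ,  65.2]))]
```

View pics/t6.png

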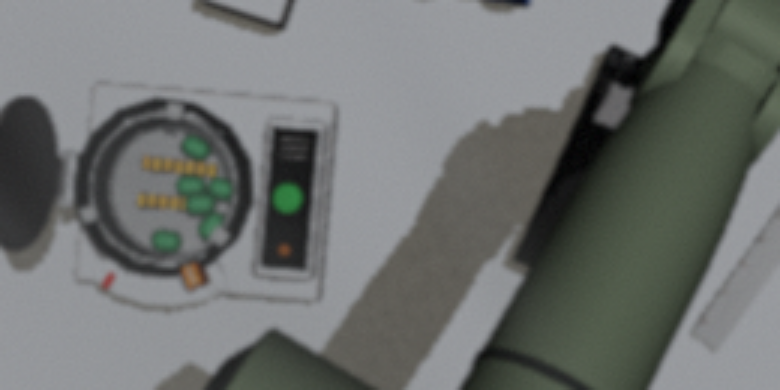

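Six pieces are visible in the bowl; the seventh is not. I'll set the scoop down in the tub and look from above.

```bash
python3 - <<'E'
from scp import *
line(tubp(60,0,16),O,TY,0,150,10); print(line(tubp(60,0,2),O,TY,0,20,6)); print(obs()["ee_pos"][2]-58)
eoat.move_gripper(50); o=obs()["ee_pos"]; manip.movel(o+[0,0,120],200)
manip.move_to([440,-100,400],down(pi)); s=snapshot("wrist"); save(s,"w7a"); print(greens(s,8))
manip.move_to([440,60,400],down(pi)); s=snapshot("wrist"); save(s,"w7"); print(greens(s,8)); print(obs()["time"])
a=cv2.imread("pics/w7a.png"); b=cv2.imread("pics/w7.png")
cv2.imwrite("pics/w7b.png",np.vstack([cv2.resize(a[60:260,100:500],None,fx=1.45,fy=1.45),cv2.resize(b[60:260,300:640],None,fx=1.45,fy=1.45,)[:, :].copy() if 0 else cv2.resize(b[60:260,240:640],None,fx=1.45,fy=1.45)]))
E
```

```text
True
8.129859367735008
[(np.int64(80), array([446.3, 248.9,  69. ])), (np.int64(295), array([491.1, 212.5,  80. ])), (np.int64(330), array([491. , 112.9, 100.1])), (np.int64(27), array([ 487.4, -610.8,   98.5])), (np.int64(14), array([ 487.2, -611.5,  118.4])), (np.int64(156), array([542. , 216.9,  68.4])), (np.int64(37), array([ 596. , -228.2,   28.4]))]
[(np.int64(161), array([443.5, 246.9,  69.2])), (np.int64(10), array([457.3, 209.1,  69.6])), (np.int64(495), array([493.8, 208.6,  71.4])), (np.int64(337), array([490.9, 114.1, 100. ])), (np.int64(183), array([541.2, 217.2,  67.8])), (np.int64(48), array([ 597.3, -227.4,   28.8]))]
71.525
```

View pics/w7b.png

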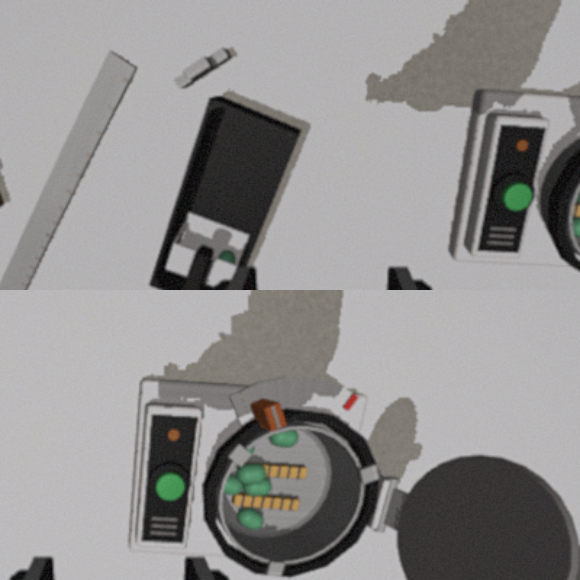

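The seventh piece is still lying in the scoop pan (227,257). I'll re-locate the rib, regrip squarely and dump again.

```bash
cat >> h.py <<'E'
def rib(s):
    P=cloud(s);f=s["frame"].astype(int);X,Y,Z=P[...,0],P[...,1],P[...,2]
    m=(Z>62)&(Z<85)&(X>450)&(X<720)&(Y<-100)&(Y>-360)&(f.max(2)<75)
    out=[]
    for b in blobs(m,60):
        q=P[b]; a=np.c_[q[:,:2],np.ones(len(q))]; g=np.linalg.lstsq(a,q[:,2],rcond=None)[0]
        out.append((b.sum(),rect(q),np.median(Z[b]).round(1),np.degrees(g[:2]@TX).round(1)))
    return out
E
python3 - <<'E'
from scp import *
manip.move_to([480,-150,420],down(pi)); s=snapshot("wrist"); print(rib(s)); print(greens(s)); save(s,"w8")
E
```

```text
[(np.int64(329), array([ 601.2, -258.4,   60.1,   20.2,  -24.1]), np.float64(72.1), np.float64(1.2))]
[(np.int64(104), array([446.4, 247.9,  69.3])), (np.int64(286), array([493.7, 213.7,  76.9])), (np.int64(317), array([491.4, 112.8,  99.9])), (np.int64(32), array([ 489.2, -609.6,  112.8])), (np.int64(123), array([ 494.4, -614.1,  130.9])), (np.int64(112), array([542.8, 218.1,  69.1])), (np.int64(26), array([ 596.2, -228.6,   27.9]))]
```

```bash
python3 - <<'E'
from scp import *
for b in(-52,-56,-60,-65):
    for lo in (110,120,135):
        p,e=tool(np.r_[C-20*H,lo],LIP,PSI,r(b)); q=manip.solve_ik(p,e); print(b,lo,None if q is None else np.round(q,2))
eoat.move_gripper(50)
p,e=tool(tubp(64.8,-.5,5),O,r(-23.5),0)
manip.move_to(p+[0,0,80],e); manip.movel(p+[0,0,20],150); print(manip.movel(p,50,guard=8))
eoat.move_gripper(0); print(obs()["opening"],obs()["time"])
E
```

```text
-52 110 [ 0.29  0.18 -1.2  -0.71  0.05 -0.04]
-52 120 [ 0.29  0.15 -1.18 -0.67  0.05 -0.04]
-52 135 [ 0.29  0.1  -1.16 -0.6   0.05 -0.04]
-56 110 [ 0.29  0.25 -1.27 -0.92  0.05 -0.03]
-56 120 [ 0.29  0.21 -1.26 -0.87  0.05 -0.03]
-56 135 [ 0.29  0.15 -1.24 -0.79  0.05 -0.03]
-60 110 None
-60 120 None
-60 135 None
-65 110 None
-65 120 None
-65 135 None
False
18.7676444127617 75.35
```

```bash
python3 - <<'E'
from scp import *
line(tubp(40,0,5.6),O,TY,0,80); tilt(40)
L=C-28*H;b=28
line(tubp(0,0,180),O,TY,r(b),250)
p,e=tool(np.r_[L,210],LIP,PSI,r(b)); manip.move_to(p,e)
line(np.r_[L,150],LIP,PSI,r(b),150); line(np.r_[L,135],LIP,PSI,0,80)
line(np.r_[L,112],LIP,PSI,r(-35),80); line(np.r_[L,108],LIP,PSI,r(-55),60); manip.pause(.5)
s=snapshot("scene"); save(s,"s9")
for k in range(2):
    line(np.r_[L,114],LIP,PSI,r(-42),150); line(np.r_[L,108],LIP,PSI,r(-55),250); manip.pause(.4)
line(np.r_[L,150],LIP,PSI,r(-30),120); line(np.r_[L,190],LIP,PSI,0,150)
p,e=tool(tubp(50,0,130),O,TY,0); manip.move_to(p,e)
s=snapshot("top"); print(greens(s,5)); save(s,"t9",(160,140,420,270,3))
line(tubp(50,0,16),O,TY,0,150,10); print(line(tubp(50,0,2),O,TY,0,20,6)); print(obs()["ee_pos"][2]-58)
eoat.move_gripper(50); o=obs()["ee_pos"]; manip.movel(o+[0,0,120],200)
manip.move_to([440,-20,430],down(pi)); s=snapshot("wrist"); save(s,"w9",(60,60,460,260,2)); print(greens(s,8)); print(obs()["time"])
E
```

```text
[(np.int64(46), array([543. , 219.2,  65.7])), (np.int64(170), array([492.1, 205.9,  68. ])), (np.int64(88), array([491.9, 114.9,  97.1])), (np.int64(32), array([ 493.4, -613.5,  127.3])), (np.int64(42), array([460.5, 277.5,  66.6])), (np.int64(44), array([442.5, 248.6,  66.2]))]
True
5.494729204406077
[(np.int64(317), array([452.8, 264.6,  68.4])), (np.int64(381), array([494. , 209.4,  73.5])), (np.int64(295), array([491.1, 113.5, 100.1])), (np.int64(162), array([541.8, 216.2,  67.8]))]
96.4
```

View pics/w9.png

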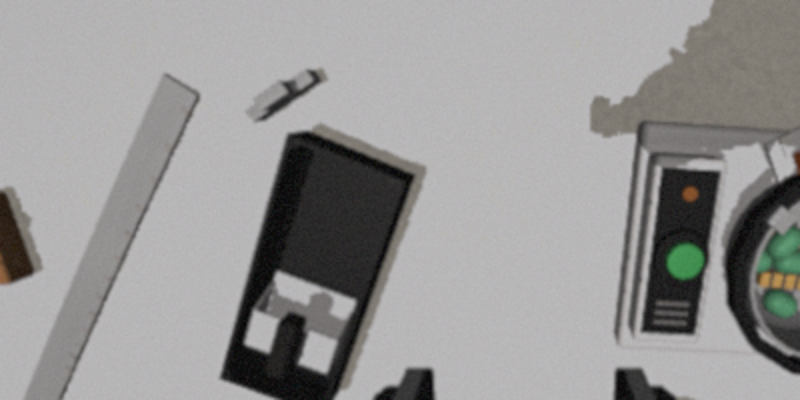

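The tub is empty, with the scoop standing flat at (295,340) in the crop. Seven pieces are accounted for in the bowl, the new one at (460,277) mm. Next I'll measure the lid angle and close it by pushing from behind.

```bash
cat > lid.py <<'E'
from h import *
HG=C+99*FY; OFF=-38; PE=165.; yw=np.radians(85.4)
def lidang(s):
    P=cloud(s).reshape(-1,3); d=P[:,:2]-HG; y=d@FY; x=d@FX; z=P[:,2]-117
    m=(np.hypot(y,z)>40)&(np.hypot(y,z)<180)&(abs(x)<60)&(z>15)&(y>-120)&(y<120)
    return np.median(np.arctan2(z[m]-1,-y[m])),m.sum()
def tipwp(th):
    if th>pi/2: y=-PE*np.cos(th)+8*np.sin(th); z=117+PE*np.sin(th)-22
    else: y=-143*np.cos(th)+8*np.sin(th); z=117+143*np.sin(th)+8*np.cos(th)
    return np.r_[HG+OFF*FX+(y+11)*FY, z+19]
E
python3 - <<'E'
from lid import *
import pickle
a,n=lidang(pickle.load(open("fin.pkl","rb"))); print("lid",a,n)
a=max(a,1.6)
eoat.move_gripper(0)
p=tipwp(a+.05)+np.r_[50*FY,0]; Y=best_yaw([*p[:2],400],yw)
manip.move_to([*p[:2],400],down(Y)); manip.movel(p,150)
f0=obs()["contact_force"]
for th in np.r_[np.arange(a+.05,0.12,-.15),.1]:
    manip.movel(tipwp(th),110)
    f=obs()["contact_force"]-f0
    if np.linalg.norm(f)>25: print("force",th,f); break
else:
    print("end",f, manip.movel(tipwp(0)+[0,0,-3],25,guard=14),obs()["ee_pos"][2]-19,obs()["contact_force"]-f0)
manip.movel(obs()["ee_pos"]+[0,0,100],200); print(obs()["time"])
s=snapshot("top"); save(s,"t10",(160,140,420,270,3))
s=snapshot("scene"); save(s,"s10",(330,60,530,210,4))
E
```

```text
lid 1.7301157759819252 8265
end [ 0.4561522  -0.24357463 -0.30404043] True 124.97893411545436 [-1.20820367  0.22631218  6.78831642]
105.525
```

View pics/s10.png

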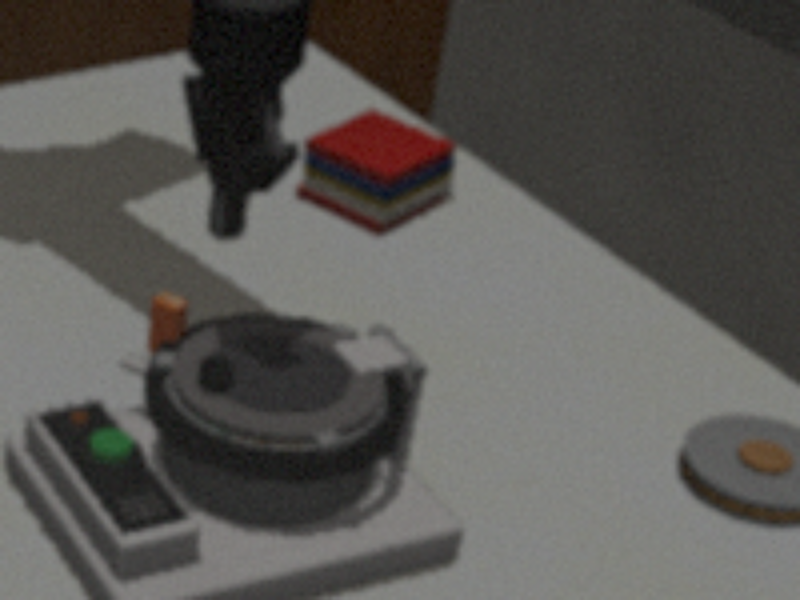

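The lid is closed, knob at (217,375), with contact at 125 mm as expected. Next: the lock ring, then the button.

```bash
python3 - <<'E'
from h import *
a0=np.arctan2(203.5-C[1],410.5-C[0])
P=lambda a:np.r_[C+98.5*np.array([np.cos(a),np.sin(a)]),141]
eoat.move_gripper(45)
qs=[(abs(q1[5])+abs(q2[5]),k) for k in(-pi,0,pi,-2*pi) for q1,q2 in[(manip.solve_ik(P(a0),down(a0+k)),manip.solve_ik(P(a0-1),down(a0-1+k)))] if q1 is not None and q2 is not None]
k=min(qs)[1]
manip.move_to(P(a0)+[0,0,90],down(a0+k)); manip.movel(P(a0)+[0,0,25],150); print("touch",manip.movel(P(a0),50,guard=8))
eoat.move_gripper(0); print("open",obs()["opening"]); f0=obs()["contact_force"]
for d in np.r_[np.arange(.1,.95,.1),.96,1.0,1.02]:
    h=manip.movel(P(a0-d),60,rotation=down(a0-d+k),guard=20)
    if h: print("guard",d,obs()["contact_force"]-f0); break
e=obs()["ee_pos"][:2]-C; print("angle turned",(a0-np.arctan2(e[1],e[0]))%(2*pi),obs()["contact_force"]-f0)
eoat.move_gripper(45); manip.movel(obs()["ee_pos"]+[0,0,110],200); print(obs()["time"])
s=snapshot("top"); 
for m in mark_of("top","ring_lug"): p=onplane(s,m["uv"],135)[0][:2]-C; print(m["confidence"],(a0-np.arctan2(p[1],p[0]))%(2*pi))
manip.move_to([440,60,420],down(pi)); s=snapshot("wrist"); save(s,"w11",(240,60,640,310,2))
Pc=cloud(s);f=s["frame"].astype(int);Z=Pc[...,2]
m=(f[...,0]-f[...,2]>60)&(Z>138)&(Z<152)
for b in blobs(m,15):
    c=rect(Pc[b]);print("lug",c,(a0-np.arctan2(c[1]-C[1],c[0]-C[0]))%(2*pi))
E
```

```text
touch False
open 14.93653286907792
angle turned 0.9288958703277981 [-14.96279125 -23.93887668  25.01282024]
113.4667
0.83 0.9892911329450413
lug [413.7 287.   23.5  10.  -19.7] 0.8633295601936659
lug [418.2 296.4  23.    5.5 -34.1] 0.966606676507249
```

View pics/w11.png

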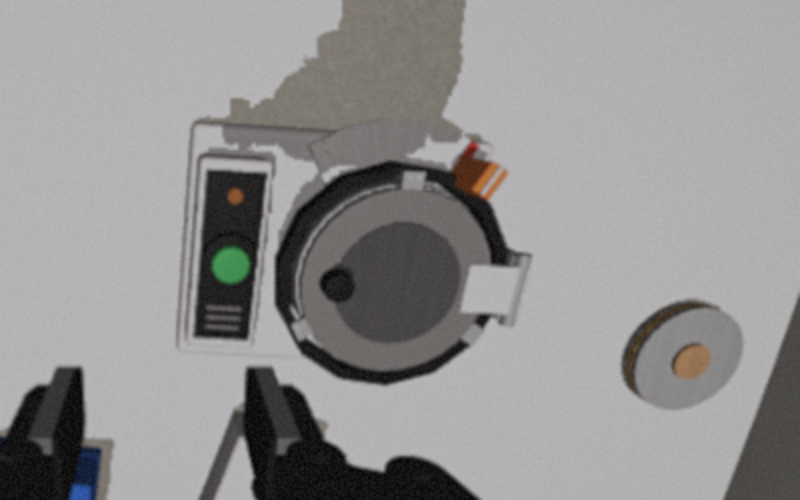

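The lid is shut and the lug (480,180) is next to the red mark (472,152), but the reading of about 0.93 to 0.98 is close to the limit. I'll push the lug with closed fingers against the stop to make sure.

```bash
python3 - <<'E'
from h import *
a0=np.arctan2(203.5-C[1],410.5-C[0])
P=lambda a,z=141:np.r_[C+98.5*np.array([np.cos(a),np.sin(a)]),z]
eoat.move_gripper(0)
W=23/98.5; f=lambda d:a0-d+W   # finger angle when touching lug at ring angle d
yaw=a0-1+W; yaw=best_yaw(P(f(.8)),yaw); dy=yaw-(a0-1+W)
manip.move_to(P(f(.7),220),down(yaw)); manip.movel(P(f(.7)),120,guard=10)
for d in(.75,.8,.85,.9,.95,1.0,1.05,1.1):
    h=manip.movel(P(f(d)),25,rotation=down(a0-d+W+dy),guard=14)
    e=obs()["ee_pos"][:2]-C; print(d,h,((a0+W-np.arctan2(e[1],e[0]))%(2*pi)).round(3),obs()["contact_force"].round(1))
    if h: break
manip.movel(P(f(.7)),100); manip.movel(P(f(.7),230),200)
s=snapshot("top")
for m in mark_of("top","ring_lug"): p=onplane(s,m["uv"],135)[0][:2]-C; print(m["confidence"],(a0-np.arctan2(p[1],p[0]))%(2*pi))
manip.move_to([480,190,420],down(pi)); s=snapshot("wrist"); save(s,"w12")
Pc=cloud(s);F=s["frame"].astype(int);Z=Pc[...,2]
m=(F[...,0]-F[...,2]>40)&(Z>138)&(Z<152)&(Pc[...,0]<470)
m=cv2.morphologyEx(m.astype(np.uint8),cv2.MORPH_CLOSE,np.ones((7,7)))>0
for b in blobs(m,15):
    b&=(Z>138)&(Z<152);c=rect(Pc[b]);print("lug",c,(a0-np.arctan2(c[1]-C[1],c[0]-C[0]))%(2*pi))
print(obs()["time"])
E
```

```text
0.75 False 0.753 [ 0.3 -0.8  0.6]
0.8 False 0.8 [ 0.4  0.5 -0.7]
0.85 False 0.849 [-0.9 -0.2 -0.6]
0.9 False 0.898 [ 0.6  0.5 -0.7]
0.95 False 0.93 [-2.6 -4.4  3.4]
1.0 True 0.931 [-0.4 -1.9  0.7]
0.63 1.0351053969631607
0.44 5.20006926237866
lug [415.2 291.6  23.8  15.7 -32.1] 0.9105899699538043
121.1333
```

```bash
python3 - <<'E'
from h import *
import pickle
for nm in("fin",):
    s=pickle.load(open("fin.pkl","rb"));P=cloud(s);F=s["frame"].astype(int)
    m=(F[...,0]-F[...,1]>60)&(F[...,0]-F[...,2]>60)&(P[...,0]<480)&(P[...,1]>220)
    for b in blobs(m,6):
        p=np.median(P[b],0)[:2]-C; print("red",np.median(P[b],0).round(1),b.sum(),np.degrees(np.arctan2(p[1],p[0]))%360, np.hypot(*p))
print(np.degrees(np.arctan2(203.5-C[1],410.5-C[0]))%360,np.degrees(np.arctan2(291.6-C[1],415.2-C[0])))
f=cv2.imread("pics/w12.png")[90:290,190:430]; cv2.imwrite("pics/w12c.png",cv2.resize(f,None,fx=3,fy=3))
E
```

```text
red [401.  300.9  94.4] 18 149.479745041257 118.03574760574521
red [156.9 559.4  13.2] 46 137.36958063198443 470.06446333279644
red [161.7 615.4  61.2] 232 132.32265260954924 506.39619170786295
202.13278063581495 149.95981849051748
```

View pics/w12c.png

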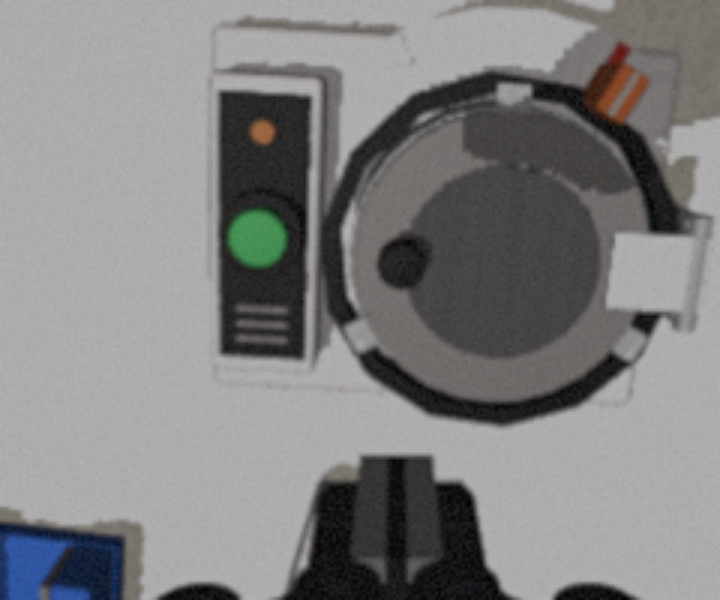

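The lug (615,92) is now at 150.0° and the red mark (620,55) at 149.5°, so the ring is hard against its stop. Next I'll press the button.

```bash
python3 - <<'E'
from h import *
x,y=491.5,113.7
Y=best_yaw([x,y,180],pi)
manip.move_to([x,y,180],down(Y)); manip.movel([x,y,122],120); f0=obs()["contact_force"]
h=manip.movel([x,y,105],15,guard=14); print(h,obs()["ee_pos"][2]-19,(obs()["contact_force"]-f0).round(1))
manip.pause(.3); print(obs()["ee_pos"][2]-19,(obs()["contact_force"]-f0).round(1))
manip.movel([x,y,220],150)
manip.move_to([480,-150,420],down(pi)); manip.pause(.3); s=snapshot("wrist"); save(s,"w13"); print(rib(s),greens(s)); print(obs()["time"])
E
```

```text
True 92.51688640795847 [-0.9  0.8  8.7]
92.5206838584349 [-2.1  0.1  9.3]
[(np.int64(349), array([ 587.5, -253.4,   61.5,   19.7,  -22.5]), np.float64(72.2), np.float64(2.0))] [(np.int64(322), array([491.2, 112.6,  99.8])), (np.int64(22), array([ 489.6, -608.6,  115.6])), (np.int64(125), array([ 494.4, -613.4,  130.9]))]
126.3
```

```bash
python3 -c "
from h import *
print(manip.job_done())"
```

```text
the job is handed in; nothing more can be done
None
```

I handed the job in at about 126 s of the 210 s allowed: all seven pieces and both saddles are in the bowl, the lid is closed, the ring is hard against its stop at the red mark, the start button was pressed fully, and the scoop stands flat in the empty tub; the hand-in call gave no pass/fail verdict.

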